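# Gang two drawer rails in the corner of a cam jig

### The job

Get the two loose drawer rails ready for marking out together: push them along the jig board with closed fingers, never picking them up, until they lie side by side and tight in the jig's corner, one against the long fence and the other against that one, both with an end flush on the end stop (either rail may be at the fence). Then push the red-gripped cam lever all the way round so that the cam locks the rails, and leave the try square, the sanding block and the tape measure where they are.

Things in the scene. Friction and masses are not known exactly. Their poses are not given: they have to be found in the camera images.
- jig: Jig screwed to the bench (does not move): plywood board 218 (x) by 356 (y) mm, 24 mm thick. Origin: centre of its underside, on the bench. Its x axis points at the long fence (far side), y at the end stop (left), z up. Beech fence along y: inner face in the plane x = +89 mm, 20 mm high above the board, from y = -176 to +142 mm.
- corner (a point): The jig's corner, where the inner faces of fence and end stop meet, at the board's top face (jig frame 89, 156, 24 mm). Its axes are the jig's. The beech end stop stands across the left end: inner face in the plane y = +156 mm, from x = 18 to 83 mm, 20 mm high above the board.
- light_rail: Loose pale wooden rail with a groove along its top, 28 (its x) by 130 (its y, length) by 24 mm high, its ends eased by 2 mm, about 0.07 kg, waxed (slides easily, friction about 0.3). Origin: centre of its underside. It starts on the right half of the board, roughly parallel to the fence; either rail may be the far one.
- dark_rail: Loose dark brown wooden rail, otherwise the same as light_rail: 28 by 130 by 24 mm, origin at the centre of its underside.
- cam_pivot (a point): Fixed pivot bolt of the cam (jig frame -2, 91, 35 mm; bolt head up to 52 mm above the bench). The cam is a dark wooden disc of 48 mm diameter, 20 mm high, centre 12 mm off the pivot. Open, it leaves at least 13 mm of play beside two rails lying at the fence; fully round, it bears on the side of the nearer rail about midway along it.
- lever_end (a point): Middle of the rounded end (22 mm diameter) of the cam's wooden lever with a red grip, 103 mm from the pivot, 35 mm above the bench. The lever is a level bar 16 mm wide, from 28 to 42 mm above the bench. Open, it points left and towards the robot (130 degrees in the jig's frame, from x towards y); locked, it points right and a little towards the robot (250 degrees).
- cam (a joint): Cam lever angle in rad: 0 is open, 2.1 is locked (its end stop). It grows as the lever swings counter-clockwise seen from above, its end passing on the robot's side of the pivot. Starts between 0 and 0.35. Light friction holds it where it is left; the last part needs more push as it presses the rails.
- try_square: Try square with a wooden stock, 153x105x15 mm, lying on the bench to the right of the jig; leave it where it is. Origin: middle of its underside.
- sanding_block: Cork sanding block, 96x63x30 mm, on the bench left of and nearer than the jig; leave it where it is. Origin: middle of its underside.
- tape_measure: Black pocket tape measure, 60x74x28 mm, on the bench right of and nearer than the jig; leave it where it is. Origin: middle of its underside.

How it is judged:
By the outcome, as a careful person would: the job done as asked, in the order asked, and still so for the second after the job is handed in, with the robot touching nothing.
It also fails if it takes over 62 s, if anything falls off the work surface, if the arm or the gripper's body presses on something with over 40 N, if the wrist force passes 120 N, or if a joint passes its speed limit or range.

### The arm

A 6-joint arm with a two-finger parallel gripper is mounted at the origin on a cart in front of the work surface, level with it; the furniture and walls round the work are solid. World frame = base frame: x ahead of the robot, y to its left, z up, the work surface at z = 0. Lengths are in m, angles in rad, forces in N, time in s.
With the tool pointing down it reaches from about 0.425 to 1.125 m from the base axis. Payload 14.9 kg.
Tool frame: the origin (TCP) lies at the very end of the fingers, on their centre line; the grasp point (between the pads) lies 19 mm behind it; z points along the fingers, y is the line along which they close (so a half turn about z gives the same grasp; the last joint's range is limited). The gripper opens to 91 mm and grips with 3 to 60 N. Pads are 32 mm wide; open, the fingers measure 118 mm over their backs; the gripper's body (76 mm by 178 mm) begins 60 mm behind the grasp point.
Start: joints at [-1.369, 0.379, 1.734, -0, 1.028, -0.033], TCP at [0.163, -0.681, 0.214] pointing down, gripper open.
Joint ranges: [-2.77, 2.77], [-0.74, 2.19], [0, 2.66], [-1.06, 4.2], [0.31, 2.87], [-3.08, 3.08]. Speed limits (rad/s): [1.89, 1.89, 2.39, 3.14, 3.14, 3.14].

### API

Orientations are given as a unit quaternion [x, y, z, w].
In Python, from bench import robot gives the robot as it stands. The module is installed in compiled form; this text tells all that it offers.
- The arm moves only by the tool send_rows, never from a script. Its argument "plan" is one flat list of numbers, 7 for each row, row after row: the closure, from 0 (fully open) to 1 (shut), then the shift along the tool's x, y, z in cm, then the turn, a rotation vector about the tool's x, y, z in degrees. A call has 1 to 5 rows; each row shifts and turns the commanded pose from where the row before left it, along the tool's axes as they then stand; what a row does not reach is not made up. A row lasts 1/8 s, in which the tool goes at most 62.5 mm and 10.7 degrees, less where a joint would pass 70% of its speed; a pose out of reach is approached as far as the arm can. A call is refused whole if a number of a shift passes 6.25 or a number of a turn 10.7, either way. A call with a gripper value outside its range is refused whole. The fingers move at their own pace and stop on an object; "newtons" is the grip in N (left out, the last holds). Time passes only in rows, so rows that do not move let the fingers close. It gives the time, the measured TCP pose, the force, the opening and the grip force at its end, in the units of the state.
- robot.get_obs(): the state, without advancing time (a new reading comes with each control period).
- robot.read_camera(name): name is "scene" or "top"; returns a dict with "frame" (420x560x3 uint8, blue, green, red), "vertical_fov" (degrees; the focal length in pixels is half the picture's height over the tangent of half this angle, whatever the lens; pixels are square), "cx", "cy" (the principal point, pixels), "D" ([k1, k2, p1, p2, k3] as OpenCV has them; the pictures are not rectified), "position" and "rotation" of the camera in the world. Camera axes: x right, y down, z forward; pixel columns grow to the right and rows downward; lengths in m; the calibration is good to about 2 mm. A picture is of the moment at which its call begins. There is no depth.
- robot.finish_job(): hands the job in; it is judged then, once.
Trained networks look in a picture, given as the dict that the camera call returned (one of the last four; its "shot" number tells which), for a name from the list of things; names that differ only in an ending like _2 or _b are one class to them, and where a whole thing is asked for, a point or a joint stands for the part that bears it (a point fixed in the world has none). Each returns a list of dicts, best first, with "score" (0 to 1); they miss things now and then, are a little off and sometimes report something else, mostly with a low value. They report only what shows in the picture. A call takes as long as a camera call.
- robot.cut_out(query, picture): "mask" (420x560 bool, what is visible of it) and "position" ([row, column] as shares, 0 to 1, of the picture: columns of its width, rows of its height, amid what is visible of it).
- robot.mark_of(query, picture): "position" ([row, column] as shares, 0 to 1, of the picture: columns of its width, rows of its height: a listed point, or the origin of a listed thing).
The state is a dict: "time_s": time; "joint_pos": joint angles; "qvel": joint speeds; "effort": joint torques, N m; "eef_pos": TCP position; "tcp_rot": TCP orientation; "wrist_force": force on the tool from outside, world axes, zero at the start; "moment": the same for the moment, N m; "finger_gap": opening from 0.0 (shut) to 1.0 (fully open); "grasp_force": force on a finger pad.
Only numpy, scipy, OpenCV 4.12 (cv2) and the standard library are available. Lean on these libraries where they do the work, as an engineer would, in place of code of your own. Each camera call takes 0.05 s, during which the arm holds its last target. There are 200 camera calls.

## Working session

There is one attempt and no reset: what is moved stays moved. The work goes in short steps, Python scripts to look and compute and a tool call to move; the robot and the scene stay as the last step left them, time stands still between calls to the robot, and variables do not carry over. Pictures are saved under pics/ and viewed, at most 10 in all, crops included, and the job is handed in when it is done.

Besides the shell and the picture viewer there is one more tool, called after ">>>" in YAML: its name, and indented under it one key for each argument. send_rows: Moves the arm, as the interface text tells. Its arguments: {"type":"object","properties":{"plan":{"type":"array","items":{"type":"number"}},"newtons":{"type":"number"}},"required":["plan"]}

```bash
mkdir -p pics
cat > h.py <<'E'
import numpy as np, cv2
from scipy.spatial.transform import Rotation as R
from bench import robot
def ray(p,uv):
    h=p["frame"].shape[0]; f=h/2/np.tan(np.radians(p["vertical_fov"])/2)
    K=np.array([[f,0,p["cx"]],[0,f,p["cy"]],[0,0,1]])
    n=cv2.undistortPoints(np.array(uv,float).reshape(-1,1,2),K,np.array(p["D"],float)).reshape(-1,2)
    r=np.array(p["rotation"]); 
    if r.size==4: r=R.from_quat(r).as_matrix()
    return np.array(p["position"]),np.c_[n,np.ones(len(n))]@r.T
def at(p,uv,z):
    c,d=ray(p,uv); return c+d*((z-c[2])/d[:,2])[:,None]
def mark(p,q,z):
    return [(np.round(at(p,[m["position"][1]*560,m["position"][0]*420],z)[0],4).tolist(),round(m["score"],2)) for m in robot.mark_of(q,p)[:2]]
def mask(p,q,z):
    o=[]
    for m in robot.cut_out(q,p)[:1]:
        c=max(cv2.findContours(m["mask"].astype(np.uint8),0,2)[0],key=cv2.contourArea)
        w=at(p,c.reshape(-1,2),z)[:,:2]
        o.append((cv2.minAreaRect((w*1000).astype(np.float32)),round(m["score"],2)))
    return o
E
python3 - <<'E'
from h import *
for n in("scene","top"):
    p=robot.read_camera(n); cv2.imwrite(f"pics/{n}0.png",p["frame"]); print(n,p["position"],p["rotation"],p["vertical_fov"])
    for q,z in (("jig",0),("corner",.024),("light_rail",.024),("dark_rail",.024),("cam_pivot",.035),("lever_end",.035),("try_square",0),("sanding_block",0),("tape_measure",0)): print(q,mark(p,q,z))
    for q in("light_rail","dark_rail"): print(q,mask(p,q,.048))
    print(mask(p,"jig",.024))
print(robot.get_obs())
E
```

```text
scene [-0.48226066  0.7460117   0.61590659] [-0.37884239  0.74802421 -0.48988457  0.23864479] 55.81251587920404
jig [([0.5685, -0.0285, 0.0], 0.81)]
corner [([0.6931, 0.1126, 0.024], 0.97)]
light_rail [([0.6, -0.1181, 0.024], 0.72), ([0.5249, 0.1189, 0.024], 0.63)]
dark_rail [([0.511, -0.1364, 0.024], 0.55), ([0.5358, -0.0009, 0.024], 0.43)]
cam_pivot [([0.5773, 0.0689, 0.035], 0.81)]
lever_end [([0.4896, 0.1323, 0.035], 0.77)]
try_square []
sanding_block [([0.3446, 0.3495, 0.0], 0.91)]
tape_measure [([0.3563, -0.3257, 0.0], 0.63)]
light_rail [(((589.3515014648438, -110.51676940917969), (166.04202270507812, 80.40353393554688), 88.64060974121094), 0.71)]
dark_rail [(((481.23931884765625, -89.33065795898438), (143.45362854003906, 70.78388977050781), 75.48973083496094), 0.62)]
[(((571.9534912109375, -28.848495483398438), (396.032958984375, 303.148193359375), 84.7811508178711), 0.61)]
top [ 0.32605135 -0.00281899  1.20415989] [ 0.70839029 -0.70171616  0.0564418  -0.0509112 ] 53.17469601180234
jig [([0.5695, -0.0101, 0.0], 0.93)]
corner [([0.6598, 0.1193, 0.024], 0.68)]
light_rail [([0.61
[... 777 characters left out ...]
]
{'time_s': 1.3, 'joint_pos': array([-1.36930803e+00,  3.78901085e-01,  1.73418598e+00, -3.56699313e-05,
        1.02848080e+00, -3.32787746e-02]), 'qvel': array([-0.00032281,  0.00144155,  0.00134039,  0.00040835, -0.0011488 ,
       -0.00139413]), 'effort': array([ 9.78091812e-04, -7.63689995e+01, -4.34737086e+01,  6.52337470e-02,
        3.89964448e-02, -8.35766741e-06]), 'eef_pos': array([ 0.16283768, -0.68082343,  0.21393795]), 'tcp_rot': array([ 9.93117382e-01,  1.17123292e-01, -1.41807958e-05,  1.36344993e-05]), 'wrist_force': array([ 0.5537438 , -0.23396266, -0.14696602]), 'moment': array([ 0.07309378,  0.00292265, -0.0176773 ]), 'grasp_force': 0.0, 'finger_gap': 1.0008962071024927}
```

View pics/top0.png

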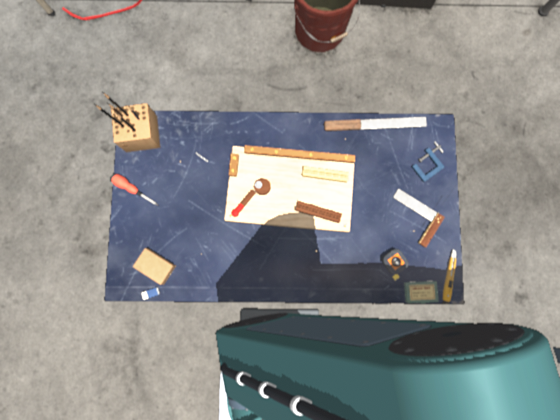

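View pics/scene0.png

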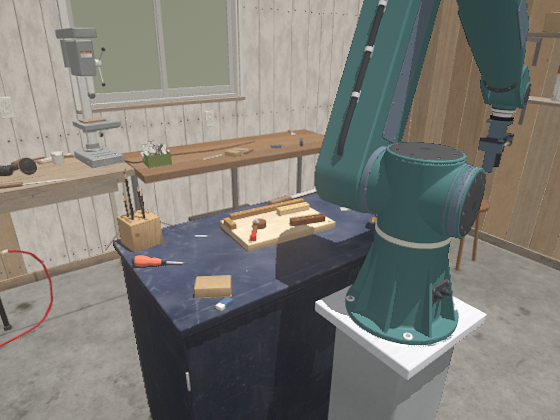

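Top view: fence along the far side from (245,150) to (355,158), stop at (234,163), light rail at (325,173), dark rail at (318,211), lever open with its end at (236,212). I'll enlarge to fit the jig pose.

```bash
cat >> h.py <<'E'
def proj(p,X):
    h=p["frame"].shape[0]; f=h/2/np.tan(np.radians(p["vertical_fov"])/2)
    K=np.array([[f,0,p["cx"]],[0,f,p["cy"]],[0,0,1]]); r=R.from_quat(p["rotation"]).as_matrix().T
    return cv2.projectPoints(np.array(X,float).reshape(-1,1,3),cv2.Rodrigues(r)[0],-r@np.array(p["position"]),K,np.array(p["D"],float))[0].reshape(-1,2)
def box(x0,x1,y0,y1,z): return np.array([[x0,y0,z],[x1,y0,z],[x1,y1,z],[x0,y1,z]])
def place(P,x,y,a):
    c,s=np.cos(a),np.sin(a); return P@np.array([[c,s,0],[-s,c,0],[0,0,1]])+[x,y,0]
def overlay(p,shapes,fn,x0,y0,w,h,k):
    im=cv2.resize(p["frame"][y0:y0+h,x0:x0+w],None,fx=k,fy=k,interpolation=cv2.INTER_CUBIC)
    for S,col in shapes:
        q=(proj(p,S)-[x0,y0]+.5)*k-.5
        cv2.polylines(im,[np.round(q).astype(int)],True,col,1)
    cv2.imwrite(fn,im)
E
python3 - <<'E'
from h import *
p=robot.read_camera("top")
J=(.5695,-.022,np.radians(-4.9))
S=[(place(b,*J),c) for b,c in ((box(-.109,.109,-.178,.178,.024),(0,255,0)),(box(.089,.109,-.176,.142,.044),(255,0,0)))]
overlay(p,S,"pics/t1.png",215,135,155,110,5)
E
```

```text
(no output)
```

View pics/t1.png

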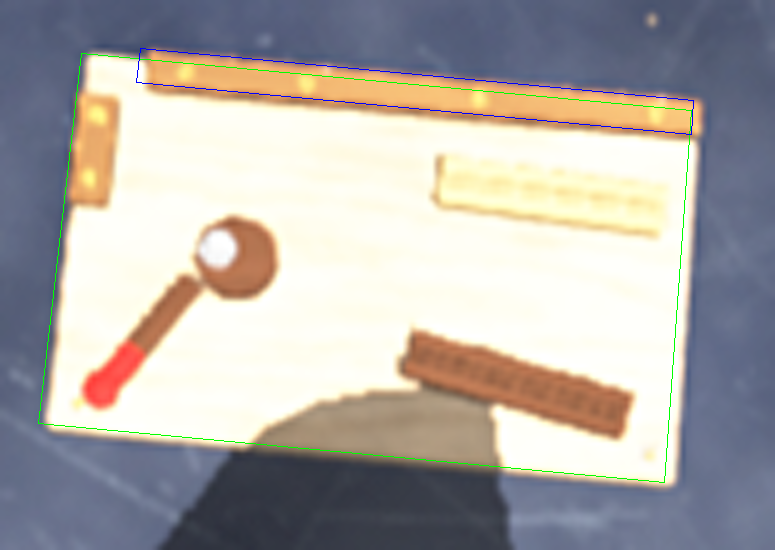

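The overlay is about 8 crop px too far left and up. I'll fit the jig and rails to the clicked corners: board near-left (45,430), near-right (673,486), far-left (88,53), fence (147,50), (702,103), (698,137).

```bash
cat > fit.py <<'E'
from h import *
from scipy.optimize import least_squares
def fit(p,L,pix,x0):
    f=lambda v:(proj(p,place(np.array(L,float),*v))-pix).ravel()
    r=least_squares(f,x0,x_scale=[.01,.01,.05]); print(np.round(r.x[:2],4),round(np.degrees(r.x[2]),2),np.round(r.fun.reshape(-1,2),1).tolist()); return r.x
E
python3 - <<'E'
from fit import *
p=robot.read_camera("top")
c=lambda P:(np.array(P)+.5)/5-.5+[215,135]
J=fit(p,[[-.109,.178,.024],[-.109,-.178,.024],[.109,.178,.024],[.109,.142,.044],[.109,-.176,.044],[.089,-.176,.044]],c([(45,430),(673,486),(88,53),(147,50),(702,103),(698,137)]),(.57,-.022,-.08))
Lr=[[.014,.065,.048],[.014,-.065,.048],[-.014,-.065,.048],[-.014,.065,.048]]
A=fit(p,Lr,c([(442,156),(667,183),(658,234),(436,203)]),(.6,-.12,-.1))
B=fit(p,Lr,c([(415,331),(633,393),(623,434),(405,371)]),(.5,-.11,-.2))
S=[(place(b,*J),c) for b,c in ((box(-.109,.109,-.178,.178,.024),(0,255,0)),(box(.089,.109,-.176,.142,.044),(255,0,0)),(box(.018,.083,.156,.178,.044),(255,0,0)))]
S+=[(place(box(-.014,.014,-.065,.065,.048),*v),(0,0,255)) for v in (A,B)]
overlay(p,S,"pics/t2.png",215,135,155,110,5)
s=robot.read_camera("scene")
overlay(s,S,"pics/s2.png",215,180,130,80,6)
for q,z in(("cam_pivot",.052),("lever_end",.042),("corner",.024)): print(q,mark(p,q,z),mark(s,q,z))
for q in((-.002,.091,0),(.089,.156,0)): print(place(np.array(q),*J))
E
```

```text
[ 0.5677 -0.0264] -4.85 [[0.1, -0.7], [-0.2, -0.1], [0.1, 0.6], [0.1, 0.3], [-0.2, 0.0], [0.1, -0.0]]
[ 0.6063 -0.1243] -7.04 [[-0.5, -0.2], [0.1, 0.4], [0.8, -0.2], [-0.5, -0.0]]
[ 0.4985 -0.1059] -15.56 [[-0.3, -0.9], [1.0, -0.5], [0.4, 0.8], [-1.0, 0.6]]
cam_pivot [([0.5625, 0.0566, 0.052], 0.68)] [([0.5325, 0.0901, 0.052], 0.65)]
lever_end [([0.5, 0.1276, 0.042], 0.66)] [([0.4687, 0.142, 0.042], 0.61)]
corner [([0.6661, 0.1266, 0.024], 0.79)] [([0.6866, 0.1112, 0.024], 0.81)]
[0.57336789 0.06449148 0.        ]
[0.66953678 0.12156637 0.        ]
```

View pics/t2.png

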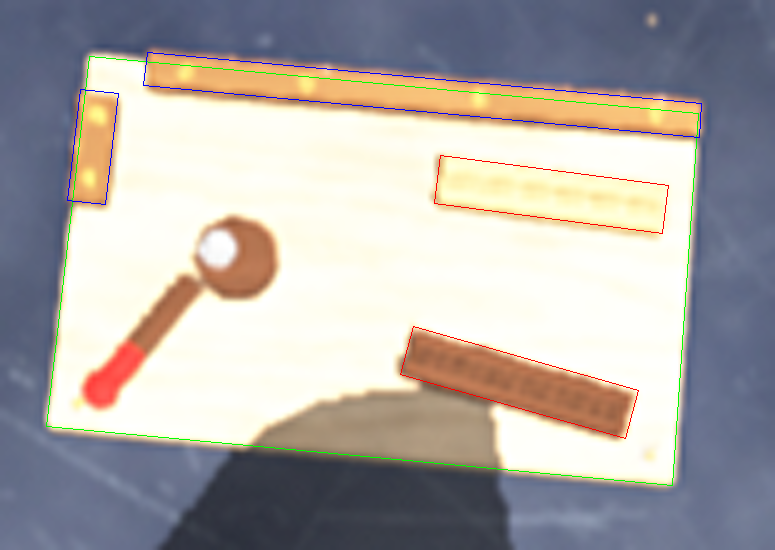

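View pics/s2.png

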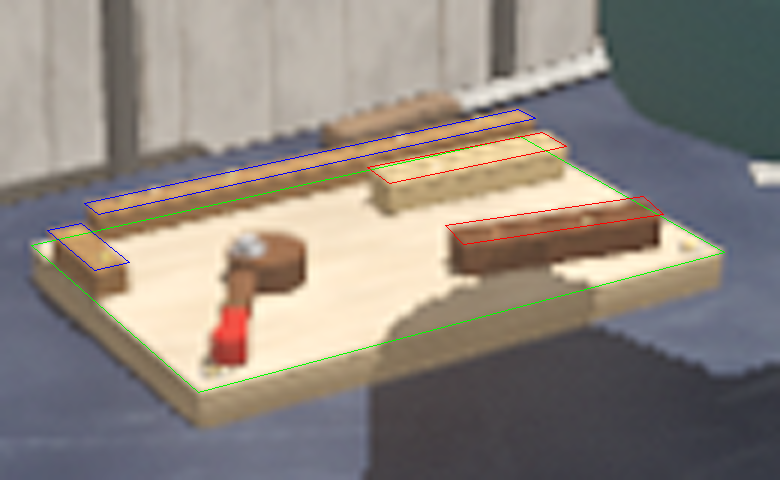

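Both overlays match the picture to about one pixel. The jig is at (0.5677, -0.0264) with yaw -4.85°. In the jig frame, the light rail is at about (47, -94) mm and the dark rail at about (-62, -85) mm. Next I'll turn the tool to the jig axes (tool x = jig x, tool y = -jig y) and move between the rails.

>>> send_rows:
  plan: [1,0,0,0,0,0,9.15,1,2.8,-4.9,0,0,0,9.15,1,2.9,-4.9,0,0,0,0,1,2.9,-4.9,0,0,0,0,1,2.9,-4.9,0,0,0,0]
  newtons: 15

```text
time_s: 2.38
eef_pos: [0.287, -0.4893, 0.2141]
tcp_rot: [0.999, -0.042, 0.0, 0.0]
wrist_force: [0.4, -1.0, 0.3]
finger_gap: 0.48
grasp_force: 0.0
```

>>> send_rows:
  plan: [1,2.9,-4.9,0,0,0,0,1,2.9,-4.9,0,0,0,0,1,2.9,-4.9,0,0,0,0,1,2.9,-4.9,0,0,0,0,1,2.9,-4.9,0,0,0,0]

```text
time_s: 3.0
eef_pos: [0.4523, -0.2573, 0.2143]
tcp_rot: [0.999, -0.042, 0.0, 0.0]
wrist_force: [0.6, -0.9, 0.3]
finger_gap: 0.008
grasp_force: 0.0
```

```bash
cat >> h.py <<'E'
JX,JA=np.array([.5677,-.0264]),np.radians(-4.85)
def st():
    o=robot.get_obs(); r=R.from_quat(o["tcp_rot"]).as_matrix(); d=o["eef_pos"][:2]-JX; c,s=np.cos(JA),np.sin(JA)
    F=o["wrist_force"]
    print("t",round(o["time_s"],2),"jig mm",np.round([c*d[0]+s*d[1],-s*d[0]+c*d[1],o["eef_pos"][2]],4)*1000,"yawerr",round(np.degrees(np.arctan2(r[1,0],r[0,0])-JA),2),"down",np.round(r[:,2],3),"F",np.round([c*F[0]+s*F[1],-s*F[0]+c*F[1],F[2]],1),"gap",round(o["finger_gap"],2))
E
python3 -c "
from h import *
st()"
```

```text
t 3.0 jig mm [ -95.4 -239.8  214.3] yawerr -0.0 down [ 0.001 -0.    -1.   ] F [ 0.7 -0.8  0.3] gap 0.01
```

>>> send_rows:
  plan: [1,3.1,-4.8,0,0,0,0,1,3.1,-4.8,0,0,0,0,1,1.5,-2.4,4,0,0,0,1,0,0,4,0,0,0,1,0,0,0,0,0,0]

```text
time_s: 3.62
eef_pos: [0.5366, -0.145, 0.1317]
tcp_rot: [0.999, -0.042, -0.002, -0.001]
wrist_force: [-0.8, -0.7, 1.3]
finger_gap: 0.006
grasp_force: 0.0
```

```bash
python3 -c "
from h import *
st()"
```

```text
t 3.62 jig mm [ -20.9 -120.8  131.7] yawerr 0.04 down [-0.005  0.001 -1.   ] F [-0.7 -0.8  1.3] gap 0.01
```

>>> send_rows:
  plan: [1,1.7,-2.6,1,0,0,0,1,0,0,4,0,0,0,1,0,0,3,0,0,0,1,0,0,2,0,0,0,1,0,0,0,0,0,0]

```text
time_s: 4.25
eef_pos: [0.5572, -0.1216, 0.0339]
tcp_rot: [0.999, -0.043, -0.0, -0.0]
wrist_force: [0.7, -0.7, 0.6]
finger_gap: 0.003
grasp_force: 0.0
```

```bash
python3 -c "
from h import *
st()"
```

```text
t 4.25 jig mm [ -2.4 -95.7  33.9] yawerr -0.03 down [-0.001  0.    -1.   ] F [ 0.7 -0.6  0.6] gap 0.0
```

>>> send_rows:
  plan: [1,1.2,0,0.2,0,0,0,1,1.2,0,0,0,0,0,1,1.2,0,0,0,0,0,1,0.7,0,0,0,0,0,1,0.2,0,0,0,0,0]

```text
time_s: 4.88
eef_pos: [0.6027, -0.1251, 0.0319]
tcp_rot: [0.999, -0.042, 0.0, 0.0]
wrist_force: [0.1, 1.2, 0.4]
finger_gap: 0.004
grasp_force: 0.1
```

>>> send_rows:
  plan: [1,0.2,0,0,0,0,0,1,0,0,0,0,0,0]

```text
time_s: 5.12
eef_pos: [0.6041, -0.1253, 0.0319]
tcp_rot: [0.999, -0.042, -0.0, -0.0]
wrist_force: [0.0, 0.0, 1.2]
finger_gap: 0.007
grasp_force: 0.0
```

```bash
python3 -c "
from h import *
st()
p=robot.read_camera('top'); print(mask(p,'light_rail',.048)); 
overlay(p,[],'pics/t3.png',215,135,155,110,5)"
```

```text
t 5.12 jig mm [ 44.6 -95.4  31.9] yawerr 0.0 down [-0.  0. -1.] F [0.  0.  1.2] gap 0.01
[]
```

View pics/t3.png

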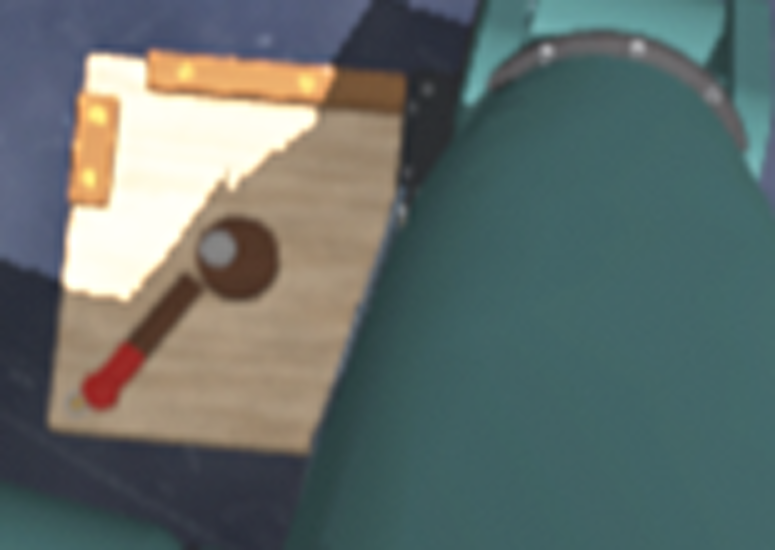

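The arm hides the rails from the top camera, so I'll push on in small steps and watch the force.

>>> send_rows:
  plan: [1,0.15,0,0,0,0,0,1,0,0,0,0,0,0]

```text
time_s: 5.48
eef_pos: [0.6058, -0.1254, 0.0319]
tcp_rot: [0.999, -0.042, 0.0, 0.0]
wrist_force: [0.3, 0.3, -0.4]
finger_gap: 0.009
grasp_force: 0.0
```

>>> send_rows:
  plan: [1,0.15,0,0,0,0,0,1,0,0,0,0,0,0]

```text
time_s: 5.72
eef_pos: [0.6061, -0.1254, 0.0316]
tcp_rot: [0.999, -0.042, -0.001, -0.0]
wrist_force: [-6.4, 0.7, 2.6]
finger_gap: 0.001
grasp_force: 3.0
```

>>> send_rows:
  plan: [1,0.15,0,0,0,0,0,1,0,0,0,0,0,0]

```text
time_s: 5.98
eef_pos: [0.6061, -0.1253, 0.0312]
tcp_rot: [0.999, -0.042, -0.003, -0.0]
wrist_force: [-14.0, -0.0, 6.5]
finger_gap: 0.004
grasp_force: 6.6
```

Contact with the fence confirmed (14 N). Next, over to the near side of the dark rail.

>>> send_rows:
  plan: [1,-0.6,0,0,0,0,0,1,0,0,-4,0,0,0,1,-5.5,-0.3,-2,0,0,0,1,-5.5,-0.3,0,0,0,0,1,-5,-0.3,0,0,0,0]

```text
time_s: 6.6
eef_pos: [0.4425, -0.1024, 0.0922]
tcp_rot: [0.999, -0.042, 0.001, 0.0]
wrist_force: [0.2, 0.6, 0.7]
finger_gap: 0.005
grasp_force: 0.0
```

>>> send_rows:
  plan: [1,0,0,0,0,0,0,1,0,0,3,0,0,0,1,0,0,2.9,0,0,0,1,0,0,0,0,0,0]

```text
time_s: 7.1
eef_pos: [0.4438, -0.1026, 0.0318]
tcp_rot: [0.999, -0.042, -0.001, -0.0]
wrist_force: [0.3, -0.0, -0.2]
finger_gap: 0.005
grasp_force: 0.0
```

```bash
python3 -c "
from h import *
st()
s=robot.read_camera('scene')
Z=box(-.014,.014,-.065,.065,.048)
J=(*JX,JA)
S=[(place(Z+[.075,-.095,0],*J),(0,0,255)),(place(Z,.4985,-.1059,np.radians(-15.56)),(0,255,0))]
overlay(s,S,'pics/s3.png',215,160,150,100,5)"
```

```text
t 7.1 jig mm [-117.   -86.4   31.8] yawerr 0.0 down [-0.002  0.001 -1.   ] F [ 0.3  0.  -0.2] gap 0.0
```

View pics/s3.png

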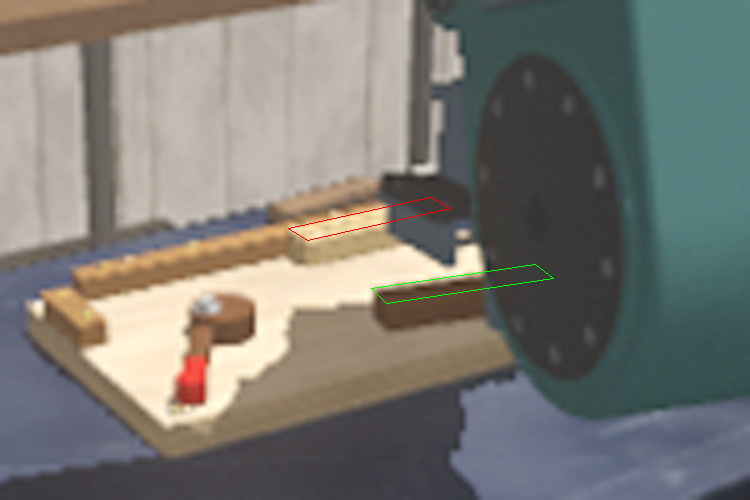

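The light rail lies at the fence, with its left end at about (288,240). The dark rail has not moved. Now I'll push the dark rail in +x.

>>> send_rows:
  plan: [1,1.5,0,0,0,0,0,1,1.5,0,0,0,0,0,1,1.5,0,0,0,0,0,1,1.5,0,0,0,0,0,1,1.5,0,0,0,0,0]

```text
time_s: 7.78
eef_pos: [0.5199, -0.1091, 0.033]
tcp_rot: [0.999, -0.042, 0.0, -0.0]
wrist_force: [-0.5, -0.7, 0.6]
finger_gap: 0.003
grasp_force: 0.2
```

>>> send_rows:
  plan: [1,1.2,0,0,0,0,0,1,1.2,0,0,0,0,0,1,1,0,0,0,0,0,1,0.8,0,0,0,0,0,1,0.5,0,0,0,0,0]

```text
time_s: 8.4
eef_pos: [0.566, -0.113, 0.0329]
tcp_rot: [0.999, -0.042, -0.0, -0.0]
wrist_force: [-0.4, 0.7, -0.4]
finger_gap: 0.006
grasp_force: 0.2
```

>>> send_rows:
  plan: [1,0.5,0,0,0,0,0,1,0.4,0,0,0,0,0,1,0,0,0,0,0,0]

```text
time_s: 8.78
eef_pos: [0.5748, -0.1138, 0.033]
tcp_rot: [0.999, -0.042, 0.0, 0.0]
wrist_force: [0.1, -0.4, 0.3]
finger_gap: 0.006
grasp_force: 0.0
```

```bash
python3 -c "
from h import *
st()
s=robot.read_camera('scene')
Z=box(-.014,.014,-.065,.065,.048)
J=(*JX,JA)
S=[(place(Z+[.075,-.095,0],*J),(0,0,255)),(place(Z+[.047,-.085,0],*J),(0,255,0))]
overlay(s,S,'pics/s4.png',215,160,150,100,5)"
```

```text
t 8.78 jig mm [ 14.5 -86.5  33. ] yawerr 0.0 down [ 0. -0. -1.] F [ 0.1 -0.4  0.3] gap 0.01
```

View pics/s4.png

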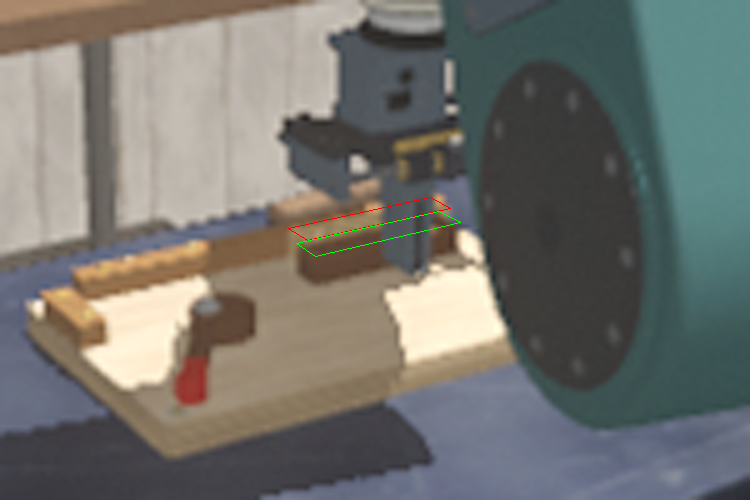

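The dark rail is now square and almost against the light one, with its left end at (300,255). A few small steps should press it home.

>>> send_rows:
  plan: [1,0.3,0,0,0,0,0,1,0,0,0,0,0,0]

```text
time_s: 9.07
eef_pos: [0.5778, -0.114, 0.033]
tcp_rot: [0.999, -0.042, 0.0, 0.0]
wrist_force: [-0.5, -0.7, 0.8]
finger_gap: 0.003
grasp_force: 0.0
```

>>> send_rows:
  plan: [1,0.2,0,0,0,0,0,1,0,0,0,0,0,0]

```text
time_s: 9.32
eef_pos: [0.5789, -0.114, 0.0327]
tcp_rot: [0.999, -0.042, -0.001, -0.0]
wrist_force: [-3.9, 0.7, 2.9]
finger_gap: 0.008
grasp_force: 2.2
```

>>> send_rows:
  plan: [1,0.15,0,0,0,0,0,1,0,0,0,0,0,0]

```text
time_s: 9.57
eef_pos: [0.579, -0.1139, 0.0323]
tcp_rot: [0.999, -0.042, -0.002, -0.0]
wrist_force: [-11.5, 0.3, 6.0]
finger_gap: 0.002
grasp_force: 5.9
```

>>> send_rows:
  plan: [1,-0.7,0,0,0,0,0,1,0,0,-4.5,0,0,0,1,1,3.4,0,0,0,0,1,1,3.4,0,0,0,0,1,1,3.4,0,0,0,0]

```text
time_s: 10.2
eef_pos: [0.5958, -0.219, 0.0783]
tcp_rot: [0.999, -0.042, 0.001, 0.0]
wrist_force: [0.5, 0.2, 0.7]
finger_gap: 0.009
grasp_force: 0.0
```

>>> send_rows:
  plan: [1,0,0,0,0,0,0,1,0,0,0,0,0,0]

```text
time_s: 10.45
eef_pos: [0.5951, -0.2174, 0.0778]
tcp_rot: [0.999, -0.042, -0.0, -0.0]
wrist_force: [0.9, 0.6, -0.0]
finger_gap: 0.012
grasp_force: 0.0
```

```bash
python3 -c "
from h import *
st()
p=robot.read_camera('scene'); print(mask(p,'light_rail',.048),mask(p,'dark_rail',.048))"
```

```text
t 10.45 jig mm [  43.4 -188.    77.8] yawerr -0.01 down [-0.  0. -1.] F [ 0.9  0.7 -0. ] gap 0.01
[(((636.8179931640625, -124.58338928222656), (113.8345718383789, 17.98881721496582), 86.419189453125), 0.45)] []
```

>>> send_rows:
  plan: [1,0,0,4.4,0,0,0,1,0,0,0,0,0,0,1,0,-1.2,0,0,0,0,1,0,-1.2,0,0,0,0,1,0,-1.2,0,0,0,0]

```text
time_s: 11.22
eef_pos: [0.599, -0.181, 0.0349]
tcp_rot: [0.999, -0.042, 0.001, 0.0]
wrist_force: [-0.0, 0.1, 0.1]
finger_gap: 0.007
grasp_force: 0.2
```

>>> send_rows:
  plan: [1,0.02,-1.3,0,0,0,0,1,0.02,-1.3,0,0,0,0,1,0.02,-1.3,0,0,0,0,1,0.02,-1.3,0,0,0,0,1,0.02,-1.3,0,0,0,0]

```text
time_s: 11.85
eef_pos: [0.6049, -0.1164, 0.0339]
tcp_rot: [0.999, -0.042, -0.0, -0.0]
wrist_force: [-0.1, -0.3, -0.2]
finger_gap: 0.003
grasp_force: 0.2
```

>>> send_rows:
  plan: [1,0.02,-1.3,0,0,0,0,1,0.02,-1.3,0,0,0,0,1,0.02,-1.3,0,0,0,0,1,0,-1.2,0,0,0,0,1,0,-1,0,0,0,0]

```text
time_s: 12.48
eef_pos: [0.6107, -0.0558, 0.034]
tcp_rot: [0.999, -0.042, 0.0, -0.0]
wrist_force: [-0.4, -1.0, 0.5]
finger_gap: 0.005
grasp_force: 0.1
```

```bash
python3 -c "
from h import *
st()
for n in('top','scene'):
  p=robot.read_camera(n); print(mask(p,'light_rail',.048),mask(p,'dark_rail',.048),mark(p,'dark_rail',.024),mark(p,'light_rail',.024))"
```

```text
t 12.47 jig mm [ 45.4 -25.6  34. ] yawerr 0.01 down [ 0.  0. -1.] F [-0.3 -1.   0.5] gap 0.0
[(((626.9188842773438, -174.812255859375), (31.257349014282227, 32.235626220703125), 89.41729736328125), 0.55)] [(((619.7816772460938, 60.651161193847656), (46.37553024291992, 32.68134307861328), 84.12828826904297), 0.72)] [([0.6129, 0.0107, 0.024], 0.52)] [([0.3679, -0.3243, 0.024], 0.68), ([0.6372, -0.1197, 0.024], 0.66)]
[(((614.0479125976562, -135.91571044921875), (73.80712890625, 94.224365234375), 53.042381286621094), 0.53)] [(((598.802978515625, 30.001686096191406), (152.86875915527344, 73.57518005371094), 87.01445007324219), 0.67)] [([0.6383, -0.0024, 0.024], 0.79)] [([0.6167, -0.1176, 0.024], 0.66)]
```

>>> send_rows:
  plan: [1,0,-1,0,0,0,0,1,0,-1,0,0,0,0,1,0,-0.8,0,0,0,0,1,0,-0.5,0,0,0,0,1,0,0,0,0,0,0]

```text
time_s: 13.6
eef_pos: [0.6135, -0.0233, 0.0339]
tcp_rot: [0.999, -0.042, 0.0, -0.0]
wrist_force: [0.8, -0.2, 0.0]
finger_gap: 0.004
grasp_force: 0.0
```

>>> send_rows:
  plan: [1,0,-0.3,0,0,0,0,1,0,0,0,0,0,0]

```text
time_s: 13.85
eef_pos: [0.6137, -0.0207, 0.0339]
tcp_rot: [0.999, -0.042, -0.0, -0.0]
wrist_force: [0.7, 1.0, 0.2]
finger_gap: 0.003
grasp_force: 0.0
```

>>> send_rows:
  plan: [1,0,-0.2,0,0,0,0,1,0,0,0,0,0,0]

```text
time_s: 14.1
eef_pos: [0.6139, -0.0187, 0.0339]
tcp_rot: [0.999, -0.042, 0.0, -0.0]
wrist_force: [-0.3, 0.2, 0.8]
finger_gap: 0.005
grasp_force: 0.0
```

>>> send_rows:
  plan: [1,0,-0.15,0,0,0,0,1,0,0,0,0,0,0]

```text
time_s: 14.35
eef_pos: [0.614, -0.0171, 0.034]
tcp_rot: [0.999, -0.042, 0.0, -0.0]
wrist_force: [0.1, -0.6, -0.2]
finger_gap: 0.007
grasp_force: 0.0
```

>>> send_rows:
  plan: [1,0,-0.2,0,0,0,0,1,0,0,0,0,0,0]

```text
time_s: 14.6
eef_pos: [0.6142, -0.0155, 0.034]
tcp_rot: [0.999, -0.042, 0.0, 0.0]
wrist_force: [-0.1, -5.0, 0.1]
finger_gap: 0.006
grasp_force: 2.1
```

>>> send_rows:
  plan: [1,0,-0.15,0,0,0,0,1,0,0,0,0,0,0]

```text
time_s: 14.85
eef_pos: [0.6144, -0.0152, 0.0341]
tcp_rot: [0.999, -0.042, 0.0, 0.001]
wrist_force: [-1.0, -17.4, 1.2]
finger_gap: 0.005
grasp_force: 9.3
```

```bash
python3 -c "
from h import *
st()"
```

```text
t 14.85 jig mm [45.6 15.1 34.1] yawerr 0.04 down [ 0.    -0.002 -1.   ] F [  0.5 -17.4   1.2] gap 0.01
```

The dark rail is at the stop (17 N). Now the light rail, pushed from its right end.

>>> send_rows:
  plan: [1,0,0.7,0,0,0,0,1,0,0,-4.5,0,0,0,1,0.6,5,0,0,0,0,1,0.6,5,0,0,0,0,1,0.6,5,0,0,0,0]

```text
time_s: 15.48
eef_pos: [0.619, -0.1731, 0.0792]
tcp_rot: [0.999, -0.042, 0.0, -0.0]
wrist_force: [0.0, 0.2, 0.2]
finger_gap: 0.008
grasp_force: 0.0
```

>>> send_rows:
  plan: [1,0.6,4.5,0,0,0,0,1,0,0,0,0,0,0,1,0,0,2.2,0,0,0,1,0,0,2.3,0,0,0,1,0,0,0,0,0,0]

```text
time_s: 16.1
eef_pos: [0.6194, -0.2155, 0.0309]
tcp_rot: [0.999, -0.042, -0.002, -0.001]
wrist_force: [-0.6, 0.1, -0.2]
finger_gap: 0.008
grasp_force: 0.0
```

```bash
python3 -c "
from h import *
st()
p=robot.read_camera('scene'); print(mark(p,'dark_rail',.024),mark(p,'light_rail',.024))
cv2.imwrite('pics/x.png',cv2.resize(p['frame'][160:270,215:370],None,fx=5,fy=5))"
```

```text
t 16.1 jig mm [  67.5 -184.    30.9] yawerr 0.06 down [-0.004  0.002 -1.   ] F [-0.6  0.1 -0.2] gap 0.01
[([0.6095, 0.0573, 0.024], 0.6)] [([0.6302, -0.1348, 0.024], 0.52)]
```

View pics/x.png

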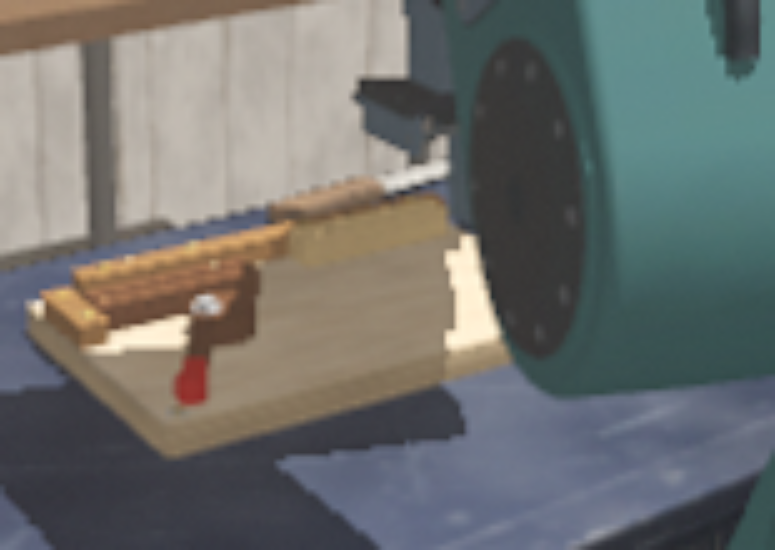

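The dark rail sits at the stop, around (170,295), with a slot left to the fence. The light rail is still at the right. I'll push it gently into the slot.

>>> send_rows:
  plan: [1,0.3,-1,-0.2,0,0,0,1,0,-1.2,0,0,0,0,1,0,-1.2,0,0,0,0,1,0,-1.2,0,0,0,0,1,0,-1,0,0,0,0]

```text
time_s: 16.88
eef_pos: [0.6289, -0.1605, 0.036]
tcp_rot: [0.999, -0.042, -0.0, -0.0]
wrist_force: [-0.2, -0.4, 0.8]
finger_gap: 0.007
grasp_force: 0.2
```

>>> send_rows:
  plan: [1,0,-0.7,0,0,0,0,1,0,-0.7,0,0,0,0,1,0,-0.7,0,0,0,0]

```text
time_s: 17.25
eef_pos: [0.6312, -0.1412, 0.0362]
tcp_rot: [0.999, -0.042, 0.001, 0.001]
wrist_force: [1.0, 0.4, 0.6]
finger_gap: 0.006
grasp_force: 0.0
```

>>> send_rows:
  plan: [1,0,-1,0,0,0,0,1,0,-1,0,0,0,0]

```text
time_s: 17.5
eef_pos: [0.6323, -0.12, 0.0359]
tcp_rot: [0.999, -0.042, -0.0, -0.0]
wrist_force: [0.5, -0.2, -0.6]
finger_gap: 0.006
grasp_force: 0.2
```

>>> send_rows:
  plan: [1,0,-1.2,0,0,0,0,1,0,-1.2,0,0,0,0]

```text
time_s: 17.75
eef_pos: [0.6344, -0.0958, 0.0359]
tcp_rot: [0.999, -0.042, -0.0, -0.0]
wrist_force: [0.3, -0.5, -0.6]
finger_gap: 0.002
grasp_force: 0.2
```

>>> send_rows:
  plan: [1,0,-1.2,0,0,0,0,1,0,-1.2,0,0,0,0,1,0,0,0,0,0,0]

```text
time_s: 18.12
eef_pos: [0.6364, -0.0719, 0.0359]
tcp_rot: [0.999, -0.042, -0.0, -0.0]
wrist_force: [-0.4, -0.6, 0.7]
finger_gap: 0.003
grasp_force: 0.0
```

```bash
python3 -c "
from h import *
st()"
```

```text
t 18.12 jig mm [ 72.3 -39.5  35.9] yawerr 0.06 down [-0.  0. -1.] F [-0.4 -0.6  0.7] gap 0.0
```

>>> send_rows:
  plan: [1,-0.1,-1.2,0,0,0,0,1,-0.1,-1.2,0,0,0,0,1,0,-1.2,0,0,0,0,1,0,-1,0,0,0,0,1,0,-0.3,0,0,0,0]

```text
time_s: 18.75
eef_pos: [0.6386, -0.0231, 0.0359]
tcp_rot: [0.999, -0.042, 0.0, 0.0]
wrist_force: [-0.5, -0.4, -0.6]
finger_gap: 0.006
grasp_force: 0.2
```

>>> send_rows:
  plan: [1,0,-0.3,0,0,0,0,1,0,-0.2,0,0,0,0,1,0,0,0,0,0,0]

```text
time_s: 19.12
eef_pos: [0.6389, -0.0189, 0.0359]
tcp_rot: [0.999, -0.042, -0.0, -0.0]
wrist_force: [0.3, 0.5, -1.0]
finger_gap: 0.004
grasp_force: 0.0
```

>>> send_rows:
  plan: [1,0,-0.15,0,0,0,0,1,0,0,0,0,0,0]

```text
time_s: 19.38
eef_pos: [0.6391, -0.0176, 0.036]
tcp_rot: [0.999, -0.042, 0.0, 0.0]
wrist_force: [1.3, -2.9, 0.0]
finger_gap: 0.004
grasp_force: 1.5
```

```bash
python3 -c "
from h import *
st()"
```

```text
t 19.38 jig mm [70.4 14.8 36. ] yawerr 0.0 down [ 0. -0. -1.] F [ 1.5 -2.7  0. ] gap 0.0
```

>>> send_rows:
  plan: [1,0,-0.2,0,0,0,0,1,0,0,0,0,0,0]

```text
time_s: 19.62
eef_pos: [0.6396, -0.0172, 0.0362]
tcp_rot: [0.999, -0.042, 0.0, 0.001]
wrist_force: [-0.1, -21.5, 1.1]
finger_gap: 0.006
grasp_force: 10.2
```

>>> send_rows:
  plan: [1,0,0.8,0,0,0,0,1,-3,0.5,-3,0,0,0,1,-3.5,0,0,0,0,0,1,0,-2,0,0,0,0,1,0,0,2.8,0,0,0]

```text
time_s: 20.25
eef_pos: [0.5772, -0.0017, 0.0394]
tcp_rot: [0.999, -0.042, 0.002, -0.0]
wrist_force: [0.7, 0.9, 0.3]
finger_gap: 0.006
grasp_force: 0.0
```

>>> send_rows:
  plan: [1,0,-0.6,0,0,0,0,1,0,0,0,0,0,0]

```text
time_s: 20.5
eef_pos: [0.5762, 0.0037, 0.0384]
tcp_rot: [0.999, -0.042, 0.0, -0.0]
wrist_force: [-0.4, -1.2, -0.8]
finger_gap: 0.004
grasp_force: 0.0
```

```bash
python3 -c "
from h import *
st()
for n in('top','scene'):
  p=robot.read_camera(n); 
  J=(*JX,JA)
  for q,L in(('dark_rail',(.047,.091,.024)),('light_rail',(.075,.091,.024))): print(n,mark(p,q,.024),place(np.array(L),*J),[ (np.round(m[0][0]),np.round(m[0][1]),round(m[0][2],1)) for m in mask(p,q,.048)])
"
```

```text
t 20.5 jig mm [ 5.9 30.7 38.4] yawerr 0.03 down [ 0.  0. -1.] F [-0.3 -1.2 -0.8] gap 0.0
top [] [0.62222553 0.06030044 0.024     ] [(array([622., 113.]), array([29., 23.]), 0.6)]
top [] [0.65012527 0.05793311 0.024     ] [(array([624., 114.]), array([32., 25.]), 0.6)]
scene [([0.6286, 0.0452, 0.024], 0.62), ([0.5386, -0.0012, 0.024], 0.41)] [0.62222553 0.06030044 0.024     ] [(array([599.,  71.]), array([119.,  77.]), 77.3)]
scene [([0.6415, 0.0667, 0.024], 0.62)] [0.65012527 0.05793311 0.024     ] [(array([653.,  60.]), array([130.,  38.]), 88.0)]
```

Next, press the rear part of the pair in +x (contact expected at tool x of about 18.6 mm).

>>> send_rows:
  plan: [1,0.7,0,0.4,0,0,0,1,0.4,0,0,0,0,0,1,0,0,0,0,0,0]

```text
time_s: 21.38
eef_pos: [0.5869, 0.0021, 0.0338]
tcp_rot: [0.999, -0.042, 0.0, -0.0]
wrist_force: [-0.3, 0.0, 0.2]
finger_gap: 0.01
grasp_force: 0.0
```

>>> send_rows:
  plan: [1,0.15,0,0,0,0,0,1,0,0,0,0,0,0]

```text
time_s: 21.62
eef_pos: [0.588, 0.002, 0.034]
tcp_rot: [0.999, -0.042, 0.0, 0.0]
wrist_force: [0.5, 0.8, -0.2]
finger_gap: 0.001
grasp_force: 0.0
```

>>> send_rows:
  plan: [1,0.15,0,0,0,0,0,1,0,0,0,0,0,0]

```text
time_s: 21.88
eef_pos: [0.5883, 0.002, 0.0336]
tcp_rot: [0.999, -0.042, -0.001, -0.0]
wrist_force: [-5.5, 0.5, 2.9]
finger_gap: 0.005
grasp_force: 2.9
```

```bash
python3 -c "
from h import *
st()"
```

```text
t 21.88 jig mm [18.1 30.  33.6] yawerr 0.01 down [-0.003  0.    -1.   ] F [-5.5  0.   2.9] gap 0.01
```

>>> send_rows:
  plan: [1,-1.1,0,0,0,0,0,1,0,0,-4.5,0,0,0,1,0,-5.3,0,0,0,0,1,0,-5.3,0,0,0,0,1,0,0,0,0,0,0]

```text
time_s: 22.5
eef_pos: [0.5873, 0.1111, 0.0792]
tcp_rot: [0.999, -0.041, 0.0, -0.0]
wrist_force: [-0.2, -0.2, 0.2]
finger_gap: 0.004
grasp_force: 0.0
```

>>> send_rows:
  plan: [1,0,0,4.4,0,0,0,1,0,0,0,0,0,0,1,0.6,0,0,0,0,0,1,0.3,0,0,0,0,0,1,0,0,0,0,0,0]

```text
time_s: 23.12
eef_pos: [0.5968, 0.1075, 0.0359]
tcp_rot: [0.999, -0.042, 0.0, -0.0]
wrist_force: [-3.2, -0.6, 2.1]
finger_gap: 0.005
grasp_force: 1.6
```

>>> send_rows:
  plan: [1,0.15,0,0,0,0,0,1,0,0,0,0,0,0]

```text
time_s: 23.38
eef_pos: [0.5969, 0.1074, 0.0353]
tcp_rot: [0.999, -0.042, -0.001, 0.0]
wrist_force: [-10.4, 0.9, 5.0]
finger_gap: 0.007
grasp_force: 4.9
```

>>> send_rows:
  plan: [1,0.15,0,0,0,0,0,1,0,0,0,0,0,0]

```text
time_s: 23.62
eef_pos: [0.5969, 0.1073, 0.0349]
tcp_rot: [0.999, -0.042, -0.003, 0.0]
wrist_force: [-17.4, 1.9, 7.9]
finger_gap: 0.009
grasp_force: 8.5
```

```bash
python3 -c "
from h import *
st()"
```

```text
t 23.62 jig mm [ 17.8 135.7  34.9] yawerr -0.01 down [-0.005 -0.    -1.   ] F [-17.5   0.4   7.9] gap 0.01
```

Both ends are tight: tool x is 18.1 mm at y 30 and 17.8 mm at y 136. Now the lever, at about 140°: up, over to its far side, then down.

>>> send_rows:
  plan: [1,-0.9,0,0,0,0,0,1,0,0,-4.5,0,0,0,1,-4,-3.2,0,0,0,0,1,0,0,0,0,0,0,1,0,0,2.3,0,0,0]

```text
time_s: 24.25
eef_pos: [0.5552, 0.144, 0.0587]
tcp_rot: [0.999, -0.042, 0.002, -0.001]
wrist_force: [0.5, -0.7, -0.0]
finger_gap: 0.007
grasp_force: 0.0
```

>>> send_rows:
  plan: [1,0,0,2.2,0,0,0,1,0,0,0,0,0,0]

```text
time_s: 24.5
eef_pos: [0.5531, 0.143, 0.0341]
tcp_rot: [0.999, -0.042, -0.001, 0.0]
wrist_force: [-0.3, -1.4, 0.3]
finger_gap: 0.004
grasp_force: 0.0
```

```bash
python3 -c "
from h import *
st()
p=robot.read_camera('scene');c,s=np.cos(JA),np.sin(JA)
for q in mark(p,'lever_end',.035):
  d=np.array(q[0][:2])-JX; print(q[1],c*d[0]+s*d[1],-s*d[0]+c*d[1])"
```

```text
t 24.5 jig mm [-28.9 167.6  34.1] yawerr -0.01 down [-0.001 -0.    -1.   ] F [-0.2 -1.4  0.3] gap 0.0
0.65 -0.08868780259656234 0.15104248961995162
```

>>> send_rows:
  plan: [1,-1.4,0.5,0,0,0,0,1,-1.2,1,0,0,0,0,1,-1.1,1,0,0,0,0,1,-0.8,1.5,0,0,0,0,1,-0.6,1.5,0,0,0,0]

```text
time_s: 25.22
eef_pos: [0.4974, 0.0919, 0.0351]
tcp_rot: [0.999, -0.042, 0.0, -0.0]
wrist_force: [2.2, 0.0, 0.3]
finger_gap: 0.008
grasp_force: 0.4
```

>>> send_rows:
  plan: [1,-0.3,1.2,0,0,0,0,1,-0.2,1.2,0,0,0,0,1,0.2,1.3,0,0,0,0,1,0.2,1.3,0,0,0,0,1,0,0,0,0,0,0]

```text
time_s: 25.85
eef_pos: [0.4928, 0.0424, 0.0349]
tcp_rot: [0.999, -0.043, -0.0, 0.0]
wrist_force: [-0.1, 0.3, -0.1]
finger_gap: 0.005
grasp_force: 0.0
```

```bash
python3 -c "
from h import *
st()
p=robot.read_camera('scene');c,s=np.cos(JA),np.sin(JA)
for q in mark(p,'lever_end',.035):
  d=np.array(q[0][:2])-JX; print(q[1],c*d[0]+s*d[1],-s*d[0]+c*d[1])"
```

```text
t 25.85 jig mm [-80.4  62.2  34.9] yawerr -0.06 down [-0. -0. -1.] F [-0.1  0.3 -0.1] gap 0.01
0.69 -0.08977208357263433 0.03844766587229913
```

>>> send_rows:
  plan: [1,0.5,1,0,0,0,0,1,0.5,0.9,0,0,0,0,1,0,0,0,0,0,0]

```text
time_s: 26.32
eef_pos: [0.5014, 0.0228, 0.0349]
tcp_rot: [0.999, -0.043, 0.0, 0.0]
wrist_force: [0.2, -0.3, 0.5]
finger_gap: 0.006
grasp_force: 0.0
```

>>> send_rows:
  plan: [1,0.8,0.8,0,0,0,0,1,0,0,0,0,0,0]

```text
time_s: 26.58
eef_pos: [0.5086, 0.0145, 0.0349]
tcp_rot: [0.999, -0.042, -0.0, -0.0]
wrist_force: [-0.4, 0.6, 0.3]
finger_gap: 0.002
grasp_force: 0.3
```

>>> send_rows:
  plan: [1,0.5,0.5,0,0,0,0,1,0,0,0,0,0,0]

```text
time_s: 26.82
eef_pos: [0.5126, 0.0094, 0.0348]
tcp_rot: [0.999, -0.042, -0.0, -0.0]
wrist_force: [-1.5, 2.3, 0.2]
finger_gap: 0.005
grasp_force: 1.3
```

```bash
python3 -c "
from h import *
st()
p=robot.read_camera('scene');c,s=np.cos(JA),np.sin(JA)
for q in mark(p,'lever_end',.035):
  d=np.array(q[0][:2])-JX; print(q[1],c*d[0]+s*d[1],-s*d[0]+c*d[1])"
```

```text
t 26.82 jig mm [-57.9  31.   34.8] yawerr 0.0 down [-0.001  0.    -1.   ] F [-1.7  2.1  0.2] gap 0.0
0.72 -0.06498111334177453 0.020680060659085252
0.43 0.06785571388461904 0.1713505532328645
```

>>> send_rows:
  plan: [1,0.3,0.2,0,0,0,0,1,0,0,0,0,0,0]

```text
time_s: 27.18
eef_pos: [0.515, 0.0074, 0.0347]
tcp_rot: [0.999, -0.042, -0.001, -0.0]
wrist_force: [-4.2, 5.8, 0.5]
finger_gap: 0.007
grasp_force: 3.3
```

>>> send_rows:
  plan: [1,0.3,0.15,0,0,0,0,1,0,0,0,0,0,0]

```text
time_s: 27.42
eef_pos: [0.5179, 0.0056, 0.0347]
tcp_rot: [0.999, -0.042, -0.001, -0.0]
wrist_force: [-4.3, 3.7, 0.5]
finger_gap: -0.001
grasp_force: 2.6
```

>>> send_rows:
  plan: [1,0.3,0.1,0,0,0,0,1,0,0,0,0,0,0]

```text
time_s: 27.68
eef_pos: [0.5197, 0.0047, 0.0344]
tcp_rot: [0.999, -0.042, -0.002, -0.0]
wrist_force: [-9.2, 9.1, 4.9]
finger_gap: 0.007
grasp_force: 6.1
```

>>> send_rows:
  plan: [1,0.2,0.1,0,0,0,0,1,0,0,0,0,0,0]

```text
time_s: 27.92
eef_pos: [0.5201, 0.0042, 0.0342]
tcp_rot: [0.999, -0.042, -0.003, -0.001]
wrist_force: [-16.5, 19.9, 11.2]
finger_gap: 0.005
grasp_force: 11.5
```

```bash
python3 -c "
from h import *
st()"
```

```text
t 27.93 jig mm [-50.   26.4  34.2] yawerr -0.02 down [-0.007  0.002 -1.   ] F [-18.1  18.4  11.2] gap 0.01
```

>>> send_rows:
  plan: [1,0.2,0.1,0,0,0,0,1,0,0,0,0,0,0]

```text
time_s: 28.18
eef_pos: [0.5206, 0.0038, 0.0339]
tcp_rot: [0.999, -0.043, -0.005, -0.001]
wrist_force: [-23.6, 30.0, 18.2]
finger_gap: 0.004
grasp_force: 17.3
```

```bash
python3 -c "
from h import *
st()"
```

```text
t 28.18 jig mm [-49.5  26.1  33.9] yawerr -0.03 down [-0.01   0.003 -1.   ] F [-26.   27.9  18.2] gap 0.0
```

The lever has stopped (about 38 N with no more travel). I'll back off, clear the view and look.

>>> send_rows:
  plan: [1,-0.8,-0.4,0,0,0,0,1,-0.8,-0.4,0,0,0,0,1,0,0,-5,0,0,0,1,0,0,-5,0,0,0,1,0,5,-3,0,0,0]

```text
time_s: 28.8
eef_pos: [0.507, -0.0379, 0.1676]
tcp_rot: [0.999, -0.041, 0.002, 0.0]
wrist_force: [1.0, -0.1, 1.0]
finger_gap: 0.007
grasp_force: 0.0
```

>>> send_rows:
  plan: [1,0,6,0,0,0,0,1,0,6,0,0,0,0,1,0,6,0,0,0,0,1,-1,6,0,0,0,0,1,-2,5.5,0,0,0,0]

```text
time_s: 29.42
eef_pos: [0.4506, -0.3325, 0.1653]
tcp_rot: [0.999, -0.042, 0.001, 0.001]
wrist_force: [0.8, 0.3, 0.2]
finger_gap: 0.004
grasp_force: 0.0
```

>>> send_rows:
  plan: [1,-3,5,0,0,0,0,1,-3,5,0,0,0,0,1,-3,5,0,0,0,0,1,-3,5,0,0,0,0,1,0,0,0,0,0,0]

```text
time_s: 30.05
eef_pos: [0.3125, -0.522, 0.1652]
tcp_rot: [0.999, -0.044, 0.0, 0.001]
wrist_force: [-0.1, 0.5, -0.4]
finger_gap: 0.008
grasp_force: 0.0
```

```bash
python3 -c "
from h import *
st()
p=robot.read_camera('top');s=robot.read_camera('scene')
J=(*JX,JA);Z=box(-.014,.014,-.065,.065,.048)
t=np.radians(250);le=np.array([[-.002,.091,.042],[-.002+.103*np.cos(t),.091+.103*np.sin(t),.042]])
S=[(place(Z+[.047,.091,0],*J),(0,255,0)),(place(le,*J),(255,0,255))]
overlay(p,S,'pics/a.png',220,140,135,100,5); overlay(s,S,'pics/b.png',215,180,110,85,5)
cv2.imwrite('pics/f.png',np.hstack([cv2.resize(cv2.imread('pics/a.png'),(450,333)),cv2.resize(cv2.imread('pics/b.png'),(350,333))]))
c,w=np.cos(JA),np.sin(JA)
for P in(p,s):
 for q in mark(P,'lever_end',.035)[:1]:
  d=np.array(q[0][:2])-JX; x,y=c*d[0]+w*d[1],-w*d[0]+c*d[1]; print(q[1],x,y,np.degrees(np.arctan2(y-.091,x+.002))%360)
for q in('try_square','sanding_block','tape_measure'): print(q,mark(p,q,0),mark(s,q,0))
"
```

```text
t 30.05 jig mm [-212.4 -515.4  165.2] yawerr -0.21 down [ 0.    -0.002 -1.   ] F [-0.2  0.5 -0.4] gap 0.01
0.65 -0.03509330934927425 0.004348521463226118 249.0975028810609
0.82 -0.048592070564165334 0.0013966668490295684 242.52640526390854
try_square [([0.4906, -0.3789, 0.0], 0.92)] [([0.7052, 0.0217, 0.0], 0.26)]
sanding_block [([0.3555, 0.3475, 0.0], 0.97)] [([0.339, 0.354, 0.0], 0.78)]
tape_measure [([0.3703, -0.3182, 0.0], 0.59)] [([0.3586, -0.3314, 0.0], 0.47)]
```

View pics/f.png

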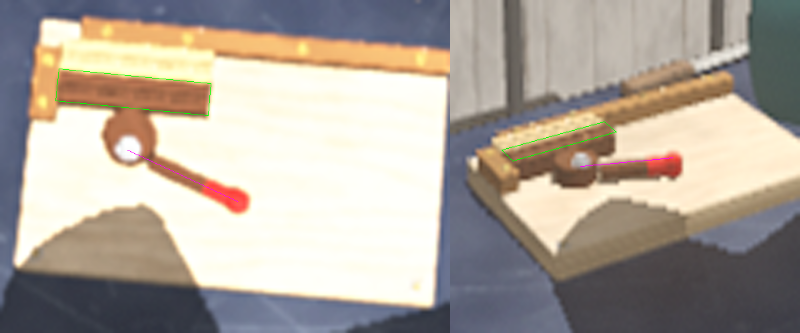

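```bash
python3 -c "
from h import *
c,w=np.cos(JA),np.sin(JA)
for n in('top','scene'):
  p=robot.read_camera(n); f=p['frame'].astype(int); m=(f[...,2]>120)&(f[...,1]<90)&(f[...,0]<90)
  v,u=np.nonzero(m); k=(u>215)&(u<370)&(v>135)&(v<270); X=at(p,np.c_[u[k],v[k]],.040)[:,:2]-JX
  x=c*X[:,0]+w*X[:,1]; y=-w*X[:,0]+c*X[:,1]; print(n,k.sum(),x.mean(),y.mean(),np.degrees(np.arctan2(y.mean()-.091,x.mean()+.002))%360)
"
```

```text
top 57 -0.028334074257771315 0.012004934382653279 251.56349384772489
scene 49 -0.040281673337269445 0.020690359886199248 241.43291838521185
```

```bash
python3 -c "
from h import *
print(robot.finish_job())"
```

```text
the job is handed in; nothing more can be done
None
```

The rails lie side by side in the jig's corner with the light one at the fence, both ends on the stop, and the cam lever is pushed round to its stop; I handed the job in at about 30 s with the robot clear and the try square, sanding block and tape measure not touched.

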